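# Damp check along a window ledge seam

## Task

Check the quartz ledge for damp: take the damp meter out of its dock and, holding it upright, set its sprung ball head gently on the sealed seam between the two slabs at the front end and draw it slowly, at no more than about 5 cm a second, along the seam to the back end, keeping the head lightly pressed on the seam all the way. Then take the reading at the spot marked with the tape cross: hold the head on the middle of the cross, upright and with light pressure (the spring neither slack nor bottomed), keep it there a few seconds, and finish while still holding it so. Do not bump or shift the other things on the ledge.

Things in the scene. Friction and masses are not known exactly. Their poses are not given: they have to be found in the camera images.
- meter: damp meter, 176 mm long, 170 g, upright in the dock, axes as the dock's. Grey housing 36 (its x) x 28 mm (its y) at z = 56 to 176 mm; below it a collar and sprung steel ball head 20 mm across. Origin: lowest point of the ball with the spring relaxed; z up the meter. In the dock all below z = 81 mm is inside. Grip the 28 mm width (y) from above near z = 140 mm, firmly (80 N)
- head_tip (a point): lowest point of the meter's ball head; moves up into the meter with the spring
- head (a joint): how far the sprung head is pushed into the meter, 0 (relaxed, out of contact) to 0.010 m (bottomed). The spring pushes with 1 N when it starts to move and 0.5 N more for every mm, 6 N at the bottom; light pressure is the middle of the travel, 2 to 8 mm (2 to 5 N)
- dock: fixed charging dock on the ledge, left or right of the seam; a plastic block 70 mm (x) by 62 mm (y), 85 mm tall, on a 90 x 78 mm foot, pocket open at the top with 1 mm play around the meter's housing. Origin: centre of its underside, z up. The meter's origin sits 4 mm above the dock's origin; lifted straight up by 95 mm it is clear
- ledge: fixed white quartz window ledge, two slabs side by side, together 200 mm deep (x) and 1200 mm wide (y), 30 mm thick. Origin: underside, below the middle of the seam between the slabs; x points away from the robot along the seam, z up; its top is at z = 30 mm
- seam_front (a point): point on the ledge's top on the centre line of the sealed seam (dark flush line 7 mm wide across the whole depth), 15 mm behind the ledge's front edge: the seam's front end, where the head is to be set down
- seam_back (a point): point on the seam's centre line 15 mm before the ledge's back edge, 170 mm behind seam_front: the seam's back end
- cross: the marked spot: an X of two masking tape strips, each 50 x 10 mm and paper thin, on the ledge, left or right of the seam. Origin: its middle, on the ledge's top
- strip: a single strip of the same tape, 50 x 10 mm, on the other side of the seam, an old mark, of no use here. Origin: its middle
- moka_pot: loose stainless moka pot on the ledge, 100 mm across the base, 172 mm tall, black handle reaching 96 mm from its axis to its +x; left or right of the seam; never on the dock's side. Origin: centre of its underside
- coaster: loose round bamboo coaster, 94 mm across, 8 mm thick, the cup stands on it. Origin: centre of its underside
- cup: loose blue espresso cup on the coaster, 64 mm across, 56 mm tall, handle on its +y side. Origin: centre of its underside
- tamper: loose chrome tamper standing on its base, 58 mm across, 85 mm tall. Origin: centre of its underside
- drip_tray: loose grey plastic drip tray insert, 95 x 130 mm, 16 mm tall. Origin: centre of its underside
- jar: loose amber glass jar with a wooden lid, 72 mm across, 105 mm tall. Origin: centre of its underside
Not all that is in view belongs to the job. Of the things shaped like the meter, the grey one is meant.

How it is judged:
By the outcome, as a careful person would: the job done as asked, in the order asked, and still so for the second after the job is handed in, while the arm keeps its last pose, push and grip.
It also fails if it takes over 64 s, if anything falls off the work surface, if the arm or the gripper's body presses on something with over 40 N, if the wrist force passes 120 N, or if a joint passes its speed limit or range.

## Robot

A 6-joint arm with a two-finger parallel gripper is mounted at the origin on the work surface. World frame = base frame: x ahead of the robot, y to its left, z up, the work surface at z = 0. Lengths are in m, angles in rad, forces in N, time in s.
With the tool pointing down it reaches from about 0.325 to 0.75 m from the base axis. Payload 7.6 kg.
Tool frame: the origin (TCP) lies at the very end of the fingers, on their centre line; the grasp point (between the pads) lies bot.grip_point_offset behind it (bot.grip_point_offset is the distance from the TCP to the grasp point, in m); z points along the fingers, y is the line along which they close (so a half turn about z gives the same grasp; the last joint's range is limited). The gripper opens to 85 mm and grips with 20 to 120 N. Pads are 22 mm wide; open, the fingers measure 114 mm over their backs; the gripper's body (76 mm by 85 mm) begins 54 mm behind the grasp point. The pads swing forward as they close: fully open they stand 13 mm farther back than shut.
Start: joints at [1.245, 0.052, 1.401, -0, 1.689, -0.07], TCP at [0.133, 0.508, 0.231] pointing down, gripper open.
Joint ranges: [-2.9, 2.9], [-0.91, 2.17], [0.12, 2.37], [-1.06, 4.2], [0.26, 2.73], [-2.93, 2.93]. Speed limits (rad/s): [2.57, 2.57, 3.01, 3.14, 3.14, 3.14].

## Interface

Orientations are given as [roll, pitch, yaw] about the fixed x, y, z axes, in that order (R = Rz(yaw) Ry(pitch) Rx(roll)).
In Python, from workcell import bot, snapshot, workorder, search_frame, cut_out, pinpoint gives the robot as it stands.
- The arm moves only by the shell command python3 -m creep 'ROWS' [FORCE]. ROWS is JSON, a list of rows, each a list of 3 entries, a list of its own where there are three numbers: the shift along the tool's x, y, z in mm, then the turn, a rotation vector about the tool's x, y, z in degrees, then the finger opening in mm, from 0 to 85.4. A call has 1 to 20 rows; each row shifts and turns the commanded pose from where the row before left it, along the tool's axes as they then stand; what a row does not reach is not made up. A row lasts 1/8 s, in which the tool goes at most 62.5 mm and 10.7 degrees, less where a joint would pass 70% of its speed; a pose out of reach is approached as far as the arm can. A call with a gripper value outside its range is refused whole. The fingers move at their own pace and stop on an object; FORCE is the grip in N (left out, the last holds). Time passes only in rows, so rows that do not move let the fingers close. It gives the time, the measured TCP pose, the force, the opening and the grip force at its end, in the units of the state.
- bot.observe(): the state, without advancing time (a new reading comes with each control period).
- snapshot(name): name is "scene" or "top"; returns a dict with "img" (480x640x3 uint8, red, green, blue), "range_z" (480x640 float32, m along the optical axis (not along the pixel's ray), 0 where there is no reading), "camera_matrix" (3x3 intrinsics, pixels), "xyz" and "rotation" of the camera in the world. Camera axes: x right, y up, looking along -z (the intrinsics and any distortion apply to the point x, -y, -z); pixel columns grow to the right and rows downward; lengths in m; the calibration is good to about 2 mm. A picture is of the moment at which its call begins.
- workorder.close_job(): hands the job in; it is judged then, once.
Trained networks look in the newest picture that a camera, given by its name, has taken for a name from the list of things; names that differ only in an ending like _2 or _b are one class to them, and where a whole thing is asked for, a point or a joint stands for the part that bears it (a point fixed in the world has none). Each returns a list of dicts, best first, with "p" (0 to 1); they miss things now and then, are a little off and sometimes report something else, mostly with a low value. They report only what shows in the picture. A call takes as long as a camera call. They do not tell look-alikes from the thing itself.
- search_frame(camera, query): "location" ([x, y, z] in m, in world coordinates, good to about 4 mm: the middle of the surface that is visible of it).
- cut_out(camera, query): "region" (480x640 bool, what is visible of it).
- pinpoint(camera, query): "location" ([x, y, z] in m, in world coordinates, good to about 4 mm: a listed point, or the origin of a listed thing).
The state is a dict: "time_s": time; "joint_positions": joint angles; "qvel": joint speeds; "joint_torque": joint torques, N m; "tool_pos": TCP position; "tcp_rot": TCP orientation; "contact_force": force on the tool from outside, world axes, zero at the start; "moment": the same for the moment, N m; "opening": finger opening in m; "gripper_force": force on a finger pad.
Only numpy, scipy, OpenCV 4.12 (cv2) and the standard library are available. Lean on these libraries where they do the work, as an engineer would, in place of code of your own. Each camera call takes 0.05 s, during which the arm holds its last target. There are 200 camera calls.

## Working session

There is one attempt and no reset: what is moved stays moved. The work goes in short steps, Python scripts to look and compute and a shell command to move; the robot and the scene stay as the last step left them, time stands still between calls to the robot, and variables do not carry over. Pictures are saved under pics/ and viewed, at most 10 in all, crops included, and the job is handed in when it is done.

```bash
ls; mkdir -p pics
python3 - <<'E'
from workcell import *
import cv2,numpy as np
print(bot.observe(), bot.grip_point_offset)
for c in("scene","top"):
    s=snapshot(c); cv2.imwrite(f"pics/{c}1.png",s["img"][:,:,::-1]); print(c,s["xyz"],np.round(s["rotation"],3).tolist(),s["camera_matrix"].tolist())
    for q in "meter dock cross strip seam_front seam_back head_tip ledge moka_pot coaster cup tamper drip_tray jar".split():
        print(q,[(np.round(d["location"],3).tolist(),round(d["p"],2)) for d in pinpoint(c,q)[:4]])
E
```

```text
pics
{'time_s': 0.0, 'joint_positions': array([ 1.24467353e+00,  5.28749023e-02,  1.40172618e+00,  1.22763898e-05,
        1.68859084e+00, -7.03370256e-02]), 'qvel': array([ 3.22616087e-04,  1.95513829e-03,  6.94946657e-04,  6.28410273e-05,
       -3.99661322e-04, -1.49556553e-03]), 'joint_torque': array([-2.07228450e-04, -3.81668615e+01, -3.60188556e+01, -7.27685483e-05,
        6.10143135e-03, -1.77563061e-05]), 'tool_pos': array([0.13272589, 0.50763872, 0.23045173]), 'tcp_rot': array([-3.13999819e+00, -1.24558812e-04,  2.88580822e+00]), 'contact_force': array([ 0.6381513 , -0.34760165,  0.00861909]), 'moment': array([ 0.00762   ,  0.01329815, -0.04611289]), 'gripper_force': 0.0, 'opening': 0.08503550118003772} 0.0187
scene [ 1.21030619 -0.44788009  1.49972714] [0.525, -0.005, 0.959] [[573.5491645027245, 0.0, 317.8800362312063], [0.0, 573.5491645027245, 240.90209566204473], [0.0, 0.0, 1.0]]
meter [([0.384, 0.398, -0.001], 0.96), ([0.392, 0.291, -0.001], 0.56), ([0.545, 0.334, 0.032], 0.53)]
dock [([0.544, 0.333, 0.032], 0.56), ([0.554, -0.377, 0.029], 0.55)]
cross [([0.536, -0.024,
[... 745 characters left out ...]
, 559.7212098853912, 238.71934291813784], [0.0, 0.0, 1.0]]
meter [([0.39, 0.292, 0.002], 0.96), ([0.386, 0.395, -0.001], 0.69), ([0.541, 0.335, 0.033], 0.64)]
dock [([0.547, 0.332, 0.031], 0.88)]
cross [([0.535, -0.027, 0.027], 0.64)]
strip [([0.516, 0.114, 0.032], 0.5)]
seam_front [([0.462, 0.054, 0.031], 0.82)]
seam_back [([0.635, 0.042, 0.028], 0.86)]
head_tip [([0.596, 0.198, 0.04], 0.57)]
ledge [([0.545, 0.052, -0.003], 0.68)]
moka_pot [([0.542, -0.233, 0.028], 0.88)]
coaster [([0.593, 0.204, 0.028], 0.86)]
cup [([0.595, 0.198, 0.036], 0.97)]
tamper [([0.579, -0.096, 0.028], 0.61)]
drip_tray [([0.577, 0.5, 0.03], 0.76), ([0.544, 0.332, 0.031], 0.39)]
jar [([0.556, -0.375, 0.026], 0.71)]
```

View pics/top1.png

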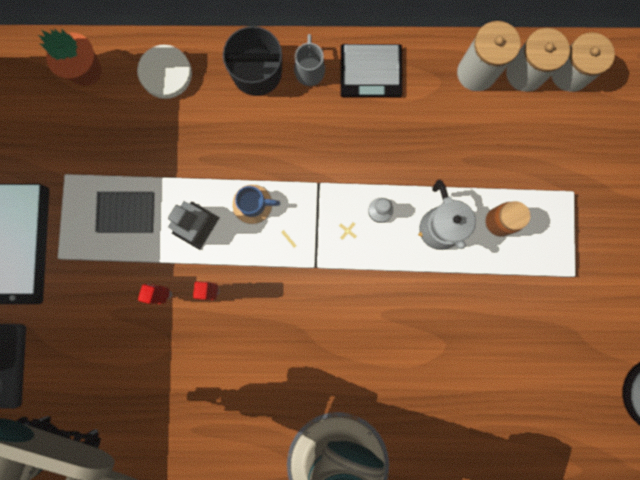

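View pics/scene1.png

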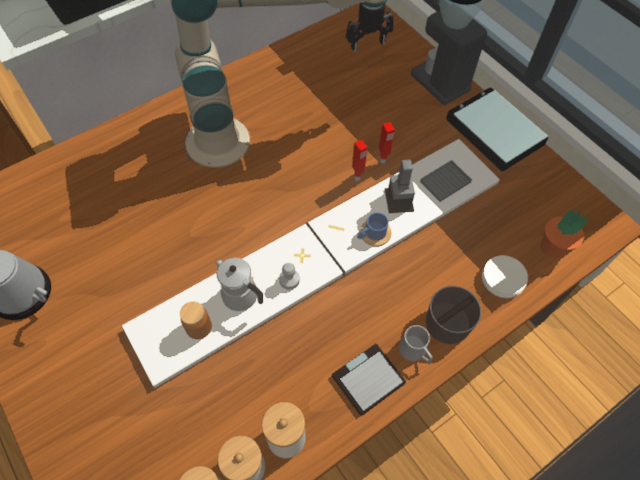

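Candidates for the meter: red ones at top-view pixels (148,294) and (202,290), and the grey one in the dock at (188,216). The grey one fits the description (grey, in the dock). I'll confirm that in a crop and measure the pose, seam and cross.

```bash
cat > h.py <<'E'
from workcell import *
import cv2,numpy as np
def cloud(s):
    K=s["camera_matrix"];v,u=np.mgrid[:480,:640];d=s["range_z"]
    p=np.stack([(u-K[0,2])/K[0,0]*d,-(v-K[1,2])/K[1,1]*d,-d],-1)
    return p@rot(s).T+s["xyz"]
def rot(s):
    from scipy.spatial.transform import Rotation as R
    r=np.asarray(s["rotation"]); return r if r.shape==(3,3) else R.from_euler("xyz",r).as_matrix()
def onplane(s,uv,z):
    K=s["camera_matrix"];uv=np.atleast_2d(uv)
    d=np.c_[(uv[:,0]-K[0,2])/K[0,0],-(uv[:,1]-K[1,2])/K[1,1],-np.ones(len(uv))]@rot(s).T
    return s["xyz"]+d*((z-s["xyz"][2])/d[:,2])[:,None]
def rect(P):
    c,wh,a=cv2.minAreaRect(P[:,:2].astype(np.float32)*1000); return np.round(c,1),np.round(wh,1),round(a,1)
E
python3 - <<'E'
from h import *
ims=[]
for c in("scene","top"):
    s=snapshot(c);P=cloud(s);ok=s["range_z"]>0;I=s["img"].astype(int)
    near=ok&(np.hypot(P[...,0]-.545,P[...,1]-.333)<.08)
    print(c,"ledge z",np.median(P[ok&(np.hypot(P[...,0]-.55,P[...,1])<.1)][:,2]))
    for n,a,b in(("metertop",.19,.25),("dockbody",.105,.125),):
        Q=P[near&(P[...,2]>a)&(P[...,2]<b)]; print(n,len(Q),np.median(Q[:,2]) if len(Q) else 0,rect(Q) if len(Q)>5 else 0, Q.mean(0))
    zs=P[near][:,2];print(np.histogram(zs,bins=np.arange(.02,.24,.01)))
    # seam
    L=ok&(abs(P[...,2]-.03)<.02)
    m=L&(I.sum(-1)<330)&(abs(P[...,1]-.05)<.025)&(P[...,0]>.455)&(P[...,0]<.645)
    v,u=np.nonzero(m);Q=onplane(s,np.c_[u,v],.03)
    A=np.polyfit(Q[:,0],Q[:,1],1);print("seam",len(Q),A,"y@.46,.55,.64",np.polyval(A,[.46,.55,.64]),Q[:,0].min(),Q[:,0].max(),"std",(Q[:,1]-np.polyval(A,Q[:,0])).std())
    # ledge edges: bright pixels
    B=L&(I.min(-1)>170)&(P[...,1]>-.4)&(P[...,1]<.3)
    e=[]
    for y0 in(-.02,.02,.08,.12):
        b=B&(abs(P[...,1]-y0)<.01);v,u=np.nonzero(b);q=onplane(s,np.c_[u,v],.03);e.append((y0,q[:,0].min().round(4),q[:,0].max().round(4)))
    print("edges",e)
    t=L&(I[...,0]-I[...,2]>50)&(np.hypot(P[...,0]-.535,P[...,1]+.025)<.04)
    v,u=np.nonzero(t);Q=onplane(s,np.c_[u,v],.03);print("cross",len(Q),Q.mean(0),rect(Q))
    v,u=np.nonzero(near);x0,y0=u.mean()-50,v.mean()-40;x0,y0=int(x0),int(y0)
    ims.append(cv2.resize(s["img"][y0:y0+80,x0:x0+100,::-1],(400,320),interpolation=cv2.INTER_CUBIC))
cv2.imwrite("pics/crop1.png",np.hstack(ims))
E
```

```text
scene ledge z 0.03253429059483648
metertop 151 0.21004830328232238 (array([541.8, 333. ]), array([28.3, 44. ]), 59.2) [0.54465593 0.32958838 0.20814015]
dockbody 308 0.11699633768596474 (array([542.8, 332.4]), array([64.4, 74.1]), 60.0) [0.54854962 0.32373114 0.11672581]
(array([211, 773, 126,  48,  54,  47,  53,  50,  56, 215,  85,  27,  28,
        26,  24,  25,  32,  24,  51,  76,   0]), array([0.02, 0.03, 0.04, 0.05, 0.06, 0.07, 0.08, 0.09, 0.1 , 0.11, 0.12,
       0.13, 0.14, 0.15, 0.16, 0.17, 0.18, 0.19, 0.2 , 0.21, 0.22, 0.23]))
seam 103 [-0.03399506  0.07015222] y@.46,.55,.64 [0.0545145  0.05145494 0.04839538] 0.45601676163654337 0.6498616781196024 std 0.0017669850559827002
edges [(-0.02, np.float64(0.4439), np.float64(0.9862)), (0.02, np.float64(0.4447), np.float64(0.6445)), (0.08, np.float64(0.0036), np.float64(0.6465)), (0.12, np.float64(0.448), np.float64(0.6474))]
cross 82 [ 0.53035129 -0.01958159  0.03      ] (array([530.7, -19.4]), array([35.7, 37. ]), 6.1)
top ledge z 0.029601876324018672
metertop 280 0.208782617225162 (array([542. , 330.4]), array([29.3, 36.6]), 60.9
[... 193 characters left out ...]
   35,   32,   38,   63,  538,   23,
         19,   23,   22,   22,   21,   24,   27,  172,   81,    0]), array([0.02, 0.03, 0.04, 0.05, 0.06, 0.07, 0.08, 0.09, 0.1 , 0.11, 0.12,
       0.13, 0.14, 0.15, 0.16, 0.17, 0.18, 0.19, 0.2 , 0.21, 0.22, 0.23]))
seam 118 [-0.03086632  0.06472649] y@.46,.55,.64 [0.05052798 0.04775001 0.04497204] 0.45713987057736505 0.643003594260777 std 0.0010024149037770943
edges [(-0.02, np.float64(0.4435), np.float64(0.9791)), (0.02, np.float64(0.4457), np.float64(0.6431)), (0.08, np.float64(-0.0262), np.float64(0.6453)), (0.12, np.float64(0.4476), np.float64(0.6451))]
cross 120 [ 0.53093637 -0.02374435  0.03      ] (array([530.9, -23.8]), array([33.4, 33.1]), 4.7)
```

View pics/crop1.png

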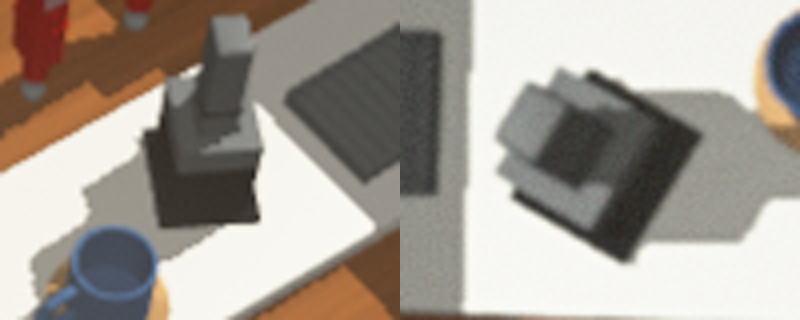

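The crop shows the grey meter standing in the dark dock (scene crop ~(230,60), top crop ~(530,120)); the red ones are decoys. I'll move above it, turning the tool by 15.2°.

```bash
python3 -m creep '[[[0,0,-20],[0,0,7.6],85],[[0,0,-20],[0,0,7.6],85],[[-40,5,0],[0,0,0],85],[[-44,5,0],[0,0,0],85],[[-44,5,0],[0,0,0],85],[[-44,5,0],[0,0,0],85],[[-44,5,0],[0,0,0],85],[[-44,5,0],[0,0,0],85],[[-44,5,0],[0,0,0],85],[[-44,5,0],[0,0,0],85],[[-44,5,0],[0,0,0],85],[[-44,5,0],[0,0,0],85],[[-8,2,0],[0,0,0],85],[[0,0,0],[0,0,0],85],[[0,0,0],[0,0,0],85]]' 80
python3 - <<'E'
from h import *
o=bot.observe();print(o["time_s"],o["tool_pos"],np.degrees(o["tcp_rot"]),o["contact_force"],o["joint_positions"])
s=snapshot("scene");t=snapshot("top")
P=cloud(s);
for n,a in (("scene",s),("top",t)):
    P=cloud(a);Q=P[(a["range_z"]>0)&(np.hypot(P[...,0]-.545,P[...,1]-.333)<.06)&(P[...,2]>.105)&(P[...,2]<.125)];print(n,len(Q),rect(Q) if len(Q)>5 else 0)
a=cv2.resize(s["img"][120:240,340:480,::-1],(460,394));b=cv2.resize(t["img"][160:270,130:250,::-1],(400,367))
b=cv2.copyMakeBorder(b,0,27,0,0,cv2.BORDER_CONSTANT)
cv2.imwrite("pics/p2.png",cv2.resize(np.hstack([a,b]),(800,366)))
E
```

```text
time_s: 3.48
tool_pos: [0.5429, 0.3328, 0.2716]
tcp_rot: [3.141, -0.0, 2.622]
contact_force: [0.8, 0.5, -0.3]
opening: 0.0856
gripper_force: 0.0
3.475 [0.54286775 0.33280421 0.27164035] [ 1.79975331e+02 -7.08178730e-03  1.50220928e+02] [ 0.77020925  0.53047662 -0.27574422] [ 4.91829739e-01  3.72307193e-01  9.54316223e-01  3.43353146e-04
  1.81466983e+00 -5.59140740e-01]
scene 313 (array([543.2, 332.1]), array([64.5, 73.8]), 59.5)
top 301 (array([542.1, 329.9]), array([63.9, 70.1]), 59.4)
```

```bash
python3 -m creep '[[[-0.7,-1.3,20],[0,0,0],85],[[0,0,25],[0,0,0],85],[[0,0,25],[0,0,0],85],[[0,0,20],[0,0,0],80],[[0,0,14],[0,0,0],70],[[0,0,12],[0,0,0],60],[[0,0,0],[0,0,0],40],[[0,0,0],[0,0,0],25],[[0,0,0],[0,0,0],25],[[0,0,0],[0,0,0],25],[[0,0,0],[0,0,0],25],[[0,0,0],[0,0,0],25]]' 20
```

```text
time_s: 5.08
tool_pos: [0.5441, 0.3309, 0.1561]
tcp_rot: [3.14, 0.001, 2.621]
contact_force: [2.5, 3.2, 2.0]
opening: 0.0279
gripper_force: 24.4
```

View pics/p2.png

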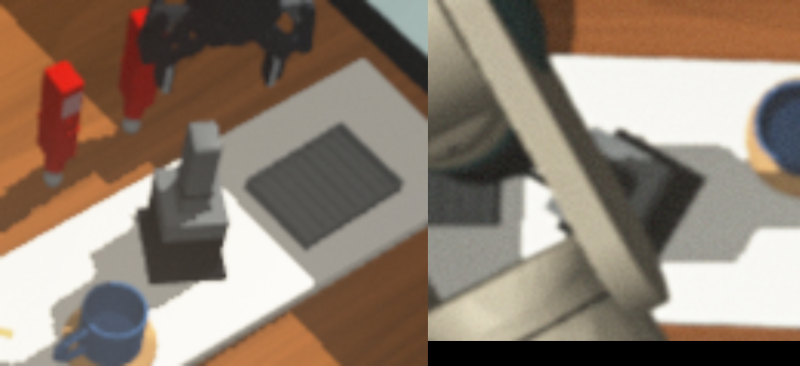

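```bash
python3 -m creep '[[[0,0,0],[0,0,0],20],[[0,0,0],[0,0,0],20],[[0,0.3,-5],[0,0,0],20],[[0,0,-15],[0,0,0],20],[[0,0,-20],[0,0,0],20],[[0,0,-20],[0,0,0],20],[[0,0,-20],[0,0,0],20],[[0,0,-20],[0,0,0],20],[[0,0,-10],[0,0,0],20],[[0,0,0],[0,0,0],20]]' 80 && python3 -m creep '[[[-4,-15,0],[0,0,0],20],[[-8,-35,0],[0,0,0],20],[[-8,-35,0],[0,0,0],20],[[-8,-35,0],[0,0,0],20],[[-8,-35,0],[0,0,0],20],[[-8,-35,0],[0,0,0],20],[[-8,-35,0],[0,0,0],20],[[-8,-35,0],[0,0,0],20],[[-6,-23,0],[0,0,0],20],[[0,0,0],[0,0,0],20],[[0,0,0],[0,0,0],20],[[0,0,0],[0,0,0],20]]'
python3 - <<'E'
from h import *
o=bot.observe();print(o["time_s"],o["tool_pos"],np.degrees(o["tcp_rot"]),o["contact_force"],o["joint_positions"])
for c in("scene","top"):
    s=snapshot(c)
    for q in("head_tip","meter"):print(c,q,[(np.round(d["location"],4).tolist(),round(d["p"],2)) for d in pinpoint(c,q)[:3]])
    P=cloud(s);p=o["tool_pos"]
    M=(s["range_z"]>0)&(np.hypot(P[...,0]-p[0],P[...,1]-p[1])<.06)&(P[...,2]>.1)&(P[...,2]<.25)
    v,u=np.nonzero(M);print(len(v))
    if len(v):
        x,y=int(u.mean()),int(v.mean());x=min(max(x,60),580);cv2.imwrite(f"pics/p3{c}.png",cv2.resize(s["img"][max(y-60,0):y+60,x-60:x+60,::-1],(480,480),interpolation=2));print(x,y)
E
```

```text
time_s: 6.32
tool_pos: [0.5438, 0.3305, 0.265]
tcp_rot: [-3.141, -0.0, 2.62]
contact_force: [0.5, 0.8, -1.3]
opening: 0.0274
gripper_force: 79.5
time_s: 7.82
tool_pos: [0.4603, 0.0532, 0.2649]
tcp_rot: [-3.141, -0.001, 2.622]
contact_force: [-0.1, -1.2, -0.3]
opening: 0.0273
gripper_force: 79.6
7.825 [0.46027361 0.05323851 0.26486663] [-1.79988778e+02 -4.41166935e-02  1.50207750e+02] [-0.05658907 -1.1856874  -0.26517888] [ 3.52868636e-02 -1.28704130e-01  1.51057061e+00  2.43852414e-04
  1.76048372e+00 -1.01549079e+00]
scene head_tip [([0.5573, -0.3752, 0.028], 0.66), ([0.3847, 0.4016, 0.0002], 0.59), ([0.391, 0.29, -0.0014], 0.54)]
scene meter [([0.3829, 0.4017, 0.0002], 0.85), ([0.462, 0.0557, 0.1436], 0.76), ([0.5722, 0.4978, 0.0294], 0.34)]
152
308 194
top head_tip []
top meter [([0.3912, 0.2868, 0.0046], 0.8), ([0.3855, 0.3964, -0.001], 0.72)]
0
```

```bash
python3 -m creep '[[[0,0,20],[0,0,0],20],[[0,0,25],[0,0,0],20],[[0,0,25],[0,0,0],20],[[0,0,15],[0,0,0],20],[[0,0,7],[0,0,0],20],[[0,0,0],[0,0,0],20],[[0,0,0],[0,0,0],20]]'
python3 - <<'E'
from h import *
ims=[]
o=bot.observe();print(o["tool_pos"],np.degrees(o["tcp_rot"]))
for c in("scene","top"):
    ss=[snapshot(c) for _ in range(4)];s=ss[0];I=np.mean([a["img"] for a in ss],0)
    for q in("head_tip","meter","cross"):print(c,q,[(np.round(d["location"],4).tolist(),round(d["p"],2)) for d in pinpoint(c,q)[:3]])
    P=cloud(s);sat=I[...,0]-I[...,2]
    t=(np.hypot(P[...,0]-.533,P[...,1]+.023)<.04)
    print(c,np.percentile(sat[t],[5,50,90,99]))
    bg=np.median(sat[t]);w=np.where(t,np.clip(sat-bg-12,0,None),0)
    v,u=np.nonzero(w);ww=w[v,u];Q=onplane(s,np.c_[u,v],.03);print("cross wmean",(Q*ww[:,None]).sum(0)/ww.sum(),rect(Q[ww>10]))
    C=onplane(s,np.c_[u,v],.03)
    x,y=int(u.mean()),int(v.mean());print("crop1",x-20,y-20)
    a=cv2.resize(I[y-20:y+20,x-20:x+20,::-1].astype(np.uint8),(400,400),interpolation=cv2.INTER_CUBIC)
    ims.append(a)
    if c=="scene":
        K=s["camera_matrix"];q=rot(s).T@(np.array([o["tool_pos"][0],o["tool_pos"][1],.05])-s["xyz"]);uu=int(K[0,2]+K[0,0]*q[0]/-q[2]);vv=int(K[1,2]-K[1,1]*q[1]/-q[2]);print("crop meter",uu-50,vv-60,"px",uu,vv)
        cv2.imwrite("pics/m4.png",cv2.resize(I[vv-60:vv+40,uu-50:uu+50,::-1].astype(np.uint8),(600,600),interpolation=cv2.INTER_CUBIC))
cv2.imwrite("pics/x4.png",np.hstack(ims))
E
```

```text
time_s: 9.0
tool_pos: [0.4607, 0.0525, 0.1743]
tcp_rot: [3.141, 0.001, 2.62]
contact_force: [-0.5, 0.2, -1.2]
opening: 0.027
gripper_force: 79.5
[0.46071663 0.05251618 0.1742829 ] [1.79944190e+02 8.00109349e-02 1.50143432e+02]
scene head_tip [([0.3885, 0.2917, -0.0003], 0.55), ([0.4578, 0.0566, 0.059], 0.53), ([0.5958, 0.2014, 0.0275], 0.46)]
scene meter [([0.3837, 0.3981, -0.0005], 0.97), ([0.3896, 0.2894, 0.0023], 0.86), ([0.4615, 0.0552, 0.0525], 0.65)]
scene cross [([0.5968, 0.1991, 0.0277], 0.59), ([0.5366, -0.0219, 0.0281], 0.57)]
scene [ 6.75  7.5  74.4  97.75]
cross wmean [ 0.51361234 -0.00855218  0.03      ] (array([359.1,  76.9]), array([ 49.4, 438.7]), 60.5)
crop1 280 206
crop meter 258 162 px 308 222
top head_tip [([0.6341, 0.0414, 0.0284], 0.71)]
top meter [([0.3866, 0.3958, -0.0028], 0.9), ([0.3942, 0.2897, 0.0027], 0.63), ([0.5603, -0.3713, 0.0271], 0.23)]
top cross [([0.5945, 0.1967, 0.0371], 0.56)]
top [ 4.5  5.5 15.1 24. ]
cross wmean [ 0.56529353 -0.0277475   0.03      ] (array([0., 0.]), array([0., 0.]), 0.0)
crop1 328 195
```

View pics/m4.png

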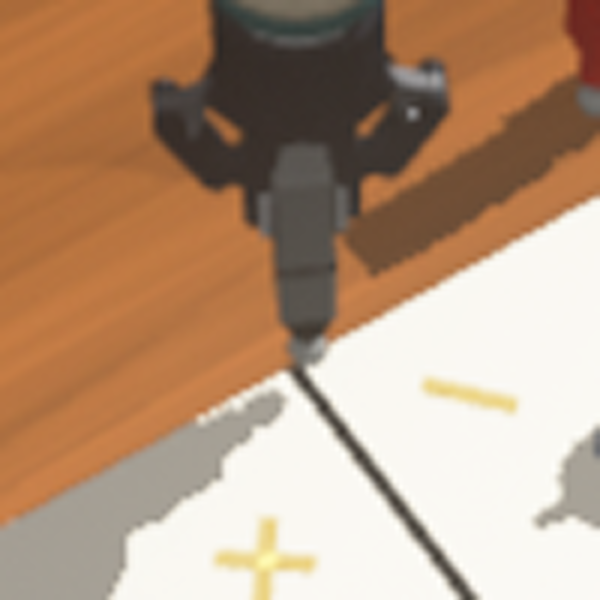

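View pics/x4.png

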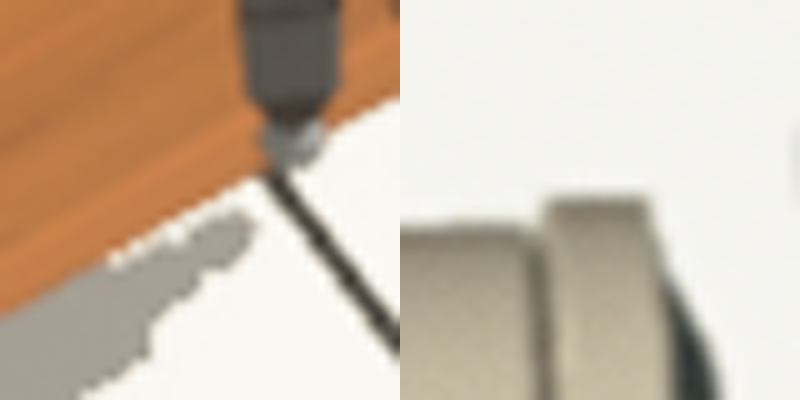

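Run:
```python
from h import *
o=bot.observe();tp=o["tool_pos"]
def proj(s,p):
    K=s["camera_matrix"];q=rot(s).T@(np.array(p)-s["xyz"]);return K[0,2]+K[0,0]*q[0]/-q[2],K[1,2]-K[1,1]*q[1]/-q[2]
for c,guess in(("scene",(302.5,255.5)),("top",(347,231))):
    s=snapshot(c);I=cv2.imread(f"pics/{c}1.png")[:,:,::-1].astype(int)
    sat=I[...,0]-I[...,2];v,u=np.mgrid[:480,:640]
    m=(abs(u-guess[0])<14)&(abs(v-guess[1])<14)&(sat>25)
    w=np.where(m,np.clip(sat,0,60),0).astype(float)
    n,l,st,ce=cv2.connectedComponentsWithStats(m.astype(np.uint8));k=1+np.argmax(st[1:,4]);m=l==k
    vv,uu=np.nonzero(m);Q=onplane(s,np.c_[uu,vv],.03);ww=w[m]
    print(c,len(Q),"px",uu.mean(),vv.mean(),"wmean",(Q*ww[:,None]).sum(0)/ww.sum(),"rect",rect(Q),"bbox px",onplane(s,[[(uu.min()+uu.max())/2,(vv.min()+vv.max())/2]],.03))
    print([ ''.join('%4d'%x for x in r) for r in sat[int(guess[1])-11:int(guess[1])+12,int(guess[0])-11:int(guess[0])+12]] if 0 else '')
    if c=="scene":
        print("ball expected px",proj(s,[tp[0],tp[1],.0622]))
        print("ball measured",onplane(s,[[(308.5)/6-.5+258,(348.5)/6-.5+162]],.0622))
        print("cross eye",onplane(s,[[(267.5)/6-.5+258,(561.5)/6-.5+162]],.03))
    # seam, columns per row: darkest-weighted centroid across y
    g=255-cv2.imread(f"pics/{c}1.png",0).astype(float)
    for x in(.48,.51,.54,.57,.60,.62):
        ys=np.arange(.03,.07,.0005);px=np.array([proj(s,[x,y,.03]) for y in ys],np.float32)
        val=cv2.remap(g.astype(np.float32),px[None,:,0],px[None,:,1],cv2.INTER_LINEAR)[0];val=np.clip(val-np.median(val)-15,0,None)
        print(x,round((ys*val).sum()/val.sum(),4),end=" ")
    print()
```

```text
scene 115 px 301.7217391304348 255.02608695652174 wmean [ 0.53036914 -0.01933962  0.03      ] rect (array([530.5, -19.5]), array([40.5, 41.3]), 6.5) bbox px [[ 0.53120533 -0.02068157  0.03      ]]

ball expected px (np.float64(308.24428724036375), np.float64(220.5473501729627))
ball measured [[0.45859472 0.05606358 0.0622    ]]
cross eye [[ 0.53103483 -0.01850641  0.03      ]]
0.48 0.0535 0.51 0.0526 0.54 0.052 0.57 0.0511 0.6 0.05 0.62 0.0496 
top 172 px 347.36046511627904 230.49418604651163 wmean [ 0.53090397 -0.02344413  0.03      ] rect (array([530.9, -23.8]), array([38.1, 37.8]), 4.7) bbox px [[ 0.5308699  -0.02376367  0.03      ]]

0.48 0.0501 0.51 0.049 0.54 0.0484 0.57 0.0471 0.6 0.0466 0.62 0.0459
```

```bash
python3 -m creep '[[[-1,-0.3,8],[0,0,0],20],[[-0.9,0,8],[0,0,0],20],[[0,0,0],[0,0,0],20],[[0,0,0],[0,0,0],20]]'; for i in 1 ; do python3 - <<'E'
from h import *
o=bot.observe();print(o["tool_pos"],o["contact_force"])
ss=[snapshot("scene") for _ in range(4)]
I=np.mean([a["img"] for a in ss],0)
print([(np.round(d["location"],4).tolist(),round(d["p"],2)) for q in("head_tip","meter") for d in pinpoint("scene",q)[:3]])
cv2.imwrite("pics/m5.png",cv2.resize(I[200:250,285:335,::-1].astype(np.uint8),(600,600),interpolation=cv2.INTER_CUBIC))
E
done
```

```text
time_s: 10.3
tool_pos: [0.4618, 0.0513, 0.1573]
tcp_rot: [3.141, -0.0, 2.62]
contact_force: [-1.1, 0.3, -1.8]
opening: 0.027
gripper_force: 79.5
[0.4617744  0.05128273 0.15729357] [-1.11176843  0.26513745 -1.75870377]
[([0.3888, 0.2864, -0.0012], 0.55), ([0.4589, 0.0567, 0.0412], 0.52), ([0.3801, 0.3986, 0.0004], 0.48), ([0.3826, 0.4007, 0.0014], 0.91), ([0.4621, 0.0555, 0.036], 0.88), ([0.3918, 0.287, -0.0024], 0.63)]
```

View pics/m5.png

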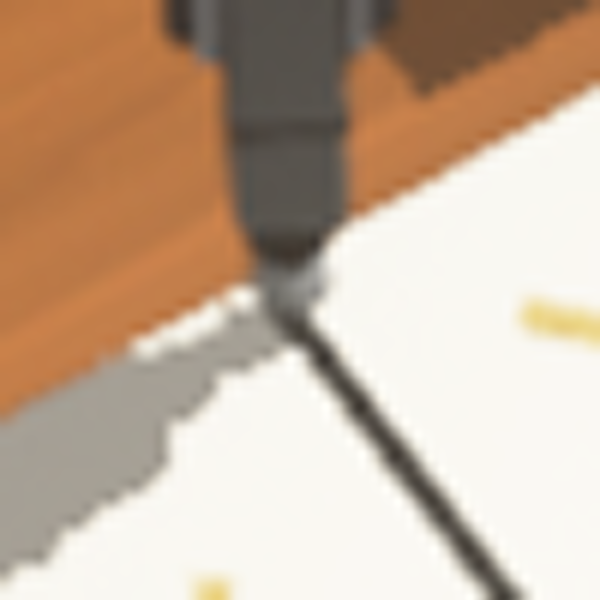

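Run:
```python
from h import *
s=snapshot("scene")
for p in((292.5,285.5),(294,283)):
    print(onplane(s,[[285+p[0]/12-.5,200+p[1]/12-.5]],.0453))
# meter lower housing sides: mid between edges at crop rows, same height planes
for z,r,l,rr in((.10,100,229,351),(.085,150,234,348)):
    print(r,onplane(s,[[285+(l+rr+1)/24-.5,200+(r+.5)/12-.5]],z))
```

```text
[[0.46043486 0.05446665 0.0453    ]]
[[0.46004645 0.05518782 0.0453    ]]
100 [[0.44482795 0.06522126 0.1       ]]
150 [[0.44879613 0.06261864 0.085     ]]
```

```bash
python3 -m creep '[[[0,-0.1,2],[0,0,0],20],[[0,0,1.5],[0,0,0],20],[[0,0,1.2],[0,0,0],20],[[0,0,1.2],[0,0,0],20],[[0,0,1.2],[0,0,0],20],[[0,0,1.2],[0,0,0],20],[[0,0,1],[0,0,0],20],[[0,0,0.5],[0,0,0],20],[[0,0,0],[0,0,0],20],[[0,0,0],[0,0,0],20],[[0,0,0],[0,0,0],20]]'
python3 - <<'E'
from h import *
for _ in range(5): snapshot("scene"); o=bot.observe();print(o["tool_pos"],o["contact_force"],np.degrees(o["tcp_rot"]))
I=snapshot("scene")["img"]
E
```

```text
time_s: 12.02
tool_pos: [0.4617, 0.0512, 0.1476]
tcp_rot: [3.141, 0.0, 2.621]
contact_force: [0.0, -0.4, 1.0]
opening: 0.027
gripper_force: 79.8
[0.46173289 0.05123923 0.14754698] [0.1426782  0.51401128 2.01671991] [1.79988333e+02 4.33194633e-03 1.50146638e+02]
[0.46174838 0.05122976 0.14754971] [-0.39873786 -0.21514227  1.22681778] [1.79988524e+02 6.09850313e-03 1.50142776e+02]
[0.46174505 0.05120829 0.1475452 ] [0.25100781 0.30447603 2.21798379] [1.79986989e+02 5.91928333e-03 1.50142149e+02]
[0.46173909 0.05123298 0.14754268] [-1.39294479 -0.58396358  1.7568502 ] [1.79987520e+02 6.01183696e-03 1.50142165e+02]
[0.46172589 0.05121266 0.1475133 ] [ 0.02330685 -0.28659245  1.48128619] [1.79989164e+02 3.37542933e-03 1.50142930e+02]
```

```bash
python3 -m creep '[[[-2,1.07,0],[0,0,0],20],[[-4,2.14,0],[0,0,0],20],[[-4,2.14,0],[0,0,0],20],[[-4,2.14,0],[0,0,0],20],[[-4,2.14,0],[0,0,0],20],[[-4,2.14,0],[0,0,0],20],[[-4,2.14,0],[0,0,0],20],[[-4,2.14,0],[0,0,0],20],[[-4,2.14,0],[0,0,0],20],[[-4,2.14,0],[0,0,0],20],[[-4,2.14,0],[0,0,0],20],[[-4,2.14,0],[0,0,0],20],[[-4,2.14,0],[0,0,0],20],[[-4,2.14,0],[0,0,0],20],[[-4,2.14,0],[0,0,0],20],[[-4,2.14,0],[0,0,0],20],[[-4,2.14,0],[0,0,0],20],[[-4,2.14,0],[0,0,0],20],[[-4,2.14,0],[0,0,0],20],[[-2,1.07,0],[0,0,0],20]]'
python3 - <<'E'
from h import *
f=[]
for _ in range(4): s=snapshot("scene"); o=bot.observe();f.append(o["contact_force"])
print(o["tool_pos"],np.mean(f,0),np.degrees(o["tcp_rot"]))
I=s["img"]
def proj(s,p):
    K=s["camera_matrix"];q=rot(s).T@(np.array(p)-s["xyz"]);return K[0,2]+K[0,0]*q[0]/-q[2],K[1,2]-K[1,1]*q[1]/-q[2]
u,v=map(int,proj(s,[o["tool_pos"][0],o["tool_pos"][1],.04]));print(u,v)
cv2.imwrite("pics/m6.png",cv2.resize(I[v-25:v+25,u-25:u+25,::-1],(600,600),interpolation=cv2.INTER_CUBIC))
E
```

```text
time_s: 14.82
tool_pos: [0.5481, 0.0486, 0.1475]
tcp_rot: [3.141, -0.0, 2.621]
contact_force: [-1.4, 0.9, 2.7]
opening: 0.0272
gripper_force: 79.8
[0.54822013 0.04865289 0.14772722] [-0.78487869 -0.17636347  1.76361144] [1.79956885e+02 5.88292506e-02 1.50144487e+02]
324 246
```

View pics/m6.png

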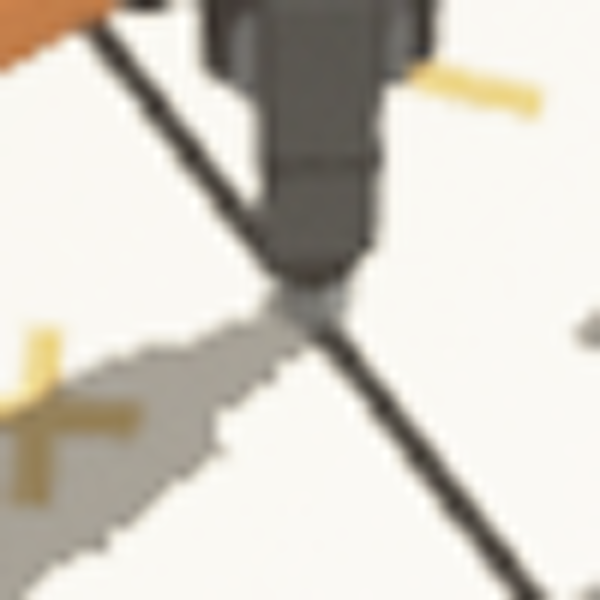

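```bash
python3 -m creep '[[[-2,1.07,0],[0,0,0],20],[[-4,2.14,0],[0,0,0],20],[[-4,2.14,0],[0,0,0],20],[[-4,2.14,0],[0,0,0],20],[[-4,2.14,0],[0,0,0],20],[[-4,2.14,0],[0,0,0],20],[[-4,2.14,0],[0,0,0],20],[[-4,2.14,0],[0,0,0],20],[[-4,2.14,0],[0,0,0],20],[[-4,2.14,0],[0,0,0],20],[[-4,2.14,0],[0,0,0],20],[[-4,2.14,0],[0,0,0],20],[[-4,2.14,0],[0,0,0],20],[[-4,2.14,0],[0,0,0],20],[[-4,2.14,0],[0,0,0],20],[[-4,2.14,0],[0,0,0],20],[[-4,2.14,0],[0,0,0],20],[[-4,2.14,0],[0,0,0],20],[[-4,2.14,0],[0,0,0],20],[[-1,0.5,0],[0,0,0],20]]'
python3 - <<'E'
from h import *
f=[]
for _ in range(4): s=snapshot("scene"); o=bot.observe();f.append(o["contact_force"])
print(o["tool_pos"],np.mean(f,0),np.degrees(o["tcp_rot"]))
E
```

```text
time_s: 17.52
tool_pos: [0.6332, 0.0461, 0.1475]
tcp_rot: [3.141, 0.0, 2.621]
contact_force: [-2.8, 0.3, 2.2]
opening: 0.0271
gripper_force: 79.9
[0.63306124 0.04611597 0.14767411] [-1.07113027  0.5077403   2.09310537] [1.79966226e+02 3.81727531e-02 1.50144654e+02]
```

```bash
python3 -m creep '[[[0,0,-10],[0,0,0],20],[[0,0,-20],[0,0,0],20],[[5,-10,0],[0,0,0],20],[[10,-20,0],[0,0,0],20],[[12,-25,0],[0,0,0],20],[[12,-25,0],[0,0,0],20],[[10,-20,0],[0,0,0],20],[[4.6,-9.7,0],[0,0,0],20],[[0,0,10],[0,0,0],20],[[0,0,10],[0,0,0],20],[[0,0,0],[0,0,0],20],[[0,0,0],[0,0,0],20]]'
python3 - <<'E'
from h import *
f=[]
I=0
for _ in range(4): s=snapshot("scene"); o=bot.observe();f.append(o["contact_force"]);I=I+s["img"]/4
tp=o["tool_pos"];print(tp,np.mean(f,0),np.degrees(o["tcp_rot"]))
K=s["camera_matrix"];q=rot(s).T@(np.array([tp[0],tp[1],.04])-s["xyz"]);u,v=int(K[0,2]+K[0,0]*q[0]/-q[2]),int(K[1,2]-K[1,1]*q[1]/-q[2]);print(u-25,v-25)
cv2.imwrite("pics/m7.png",cv2.resize(I[v-25:v+25,u-25:u+25,::-1].astype(np.uint8),(600,600),interpolation=cv2.INTER_CUBIC))
E
```

```text
time_s: 19.23
tool_pos: [0.532, -0.0221, 0.1573]
tcp_rot: [3.142, -0.0, 2.621]
contact_force: [0.2, 0.2, -0.2]
opening: 0.0269
gripper_force: 79.7
[ 0.53199306 -0.02232823  0.15777278] [ 0.24746731 -0.12647451 -1.18848953] [1.79982403e+02 2.90237450e-02 1.50150729e+02]
276 229
```

View pics/m7.png

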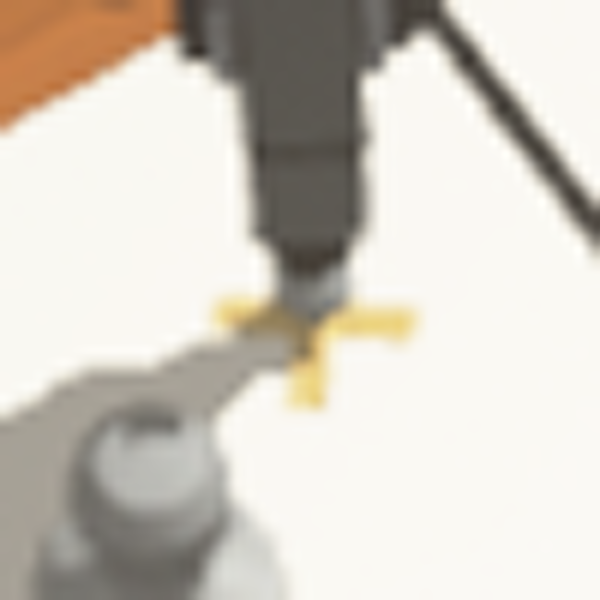

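```bash
python3 - <<'E'
from h import *
s=snapshot("scene")
print(onplane(s,[[276+313.5/12-.5,229+292/12-.5],[276+315/12-.5,229+288/12-.5]],.0455), onplane(s,[[276+315/12-.5,229+318.5/12-.5]],.03))
E
python3 -m creep '[[[0,0,2],[0,0,0],20],[[0,0,1.5],[0,0,0],20],[[0,0,1.3],[0,0,0],20],[[0,0,1.3],[0,0,0],20],[[0,0,1.3],[0,0,0],20],[[0,0,1.3],[0,0,0],20],[[0,0,1],[0,0,0],20],[[0,0,0.3],[0,0,0],20],[[0,0,0],[0,0,0],20],[[0,0,0],[0,0,0],20]]'
python3 - <<'E'
from h import *
f=[]
I=0
for _ in range(4): s=snapshot("scene"); o=bot.observe();f.append(o["contact_force"]);I=I+s["img"]/4
tp=o["tool_pos"];print(tp,np.mean(f,0),np.degrees(o["tcp_rot"]))
cv2.imwrite("pics/m8.png",cv2.resize(I[229:279,276:326,::-1].astype(np.uint8),(600,600),interpolation=cv2.INTER_CUBIC))
E
```

```text
[[ 0.53130945 -0.01994465  0.0455    ]
 [ 0.53060577 -0.01902776  0.0455    ]] [[ 0.53036367 -0.0192261   0.03      ]]
time_s: 20.72
tool_pos: [0.5318, -0.0224, 0.1476]
tcp_rot: [3.141, 0.0, 2.621]
contact_force: [-0.1, 1.4, 0.6]
opening: 0.0273
gripper_force: 79.9
[ 0.53181202 -0.02237887  0.14756043] [-0.65372181  0.27648591  1.68345324] [1.79989141e+02 9.23974049e-03 1.50145699e+02]
```

View pics/m8.png

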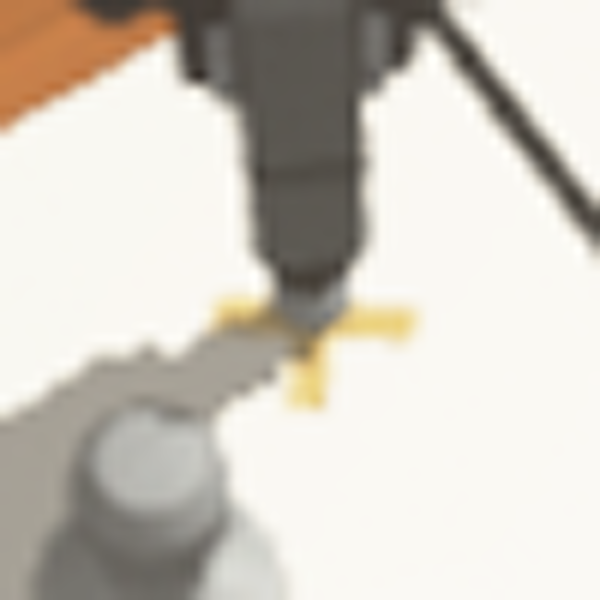

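The head sits on the middle of the cross, and the force matches about 4.5 mm of travel. I'll hold for 5 s, then hand the job in.

```bash
R='' ; python3 -m creep '[[[0,0,0],[0,0,0],20],[[0,0,0],[0,0,0],20],[[0,0,0],[0,0,0],20],[[0,0,0],[0,0,0],20],[[0,0,0],[0,0,0],20],[[0,0,0],[0,0,0],20],[[0,0,0],[0,0,0],20],[[0,0,0],[0,0,0],20],[[0,0,0],[0,0,0],20],[[0,0,0],[0,0,0],20],[[0,0,0],[0,0,0],20],[[0,0,0],[0,0,0],20],[[0,0,0],[0,0,0],20],[[0,0,0],[0,0,0],20],[[0,0,0],[0,0,0],20],[[0,0,0],[0,0,0],20],[[0,0,0],[0,0,0],20],[[0,0,0],[0,0,0],20],[[0,0,0],[0,0,0],20],[[0,0,0],[0,0,0],20]]' && python3 -m creep '[[[0,0,0],[0,0,0],20],[[0,0,0],[0,0,0],20],[[0,0,0],[0,0,0],20],[[0,0,0],[0,0,0],20],[[0,0,0],[0,0,0],20],[[0,0,0],[0,0,0],20],[[0,0,0],[0,0,0],20],[[0,0,0],[0,0,0],20],[[0,0,0],[0,0,0],20],[[0,0,0],[0,0,0],20],[[0,0,0],[0,0,0],20],[[0,0,0],[0,0,0],20],[[0,0,0],[0,0,0],20],[[0,0,0],[0,0,0],20],[[0,0,0],[0,0,0],20],[[0,0,0],[0,0,0],20],[[0,0,0],[0,0,0],20],[[0,0,0],[0,0,0],20],[[0,0,0],[0,0,0],20],[[0,0,0],[0,0,0],20]]' && python3 -c "
from workcell import workorder
print(workorder.close_job())"
```

```text
time_s: 23.42
tool_pos: [0.5318, -0.0224, 0.1475]
tcp_rot: [3.141, -0.0, 2.621]
contact_force: [-0.3, 0.9, 2.2]
opening: 0.0273
gripper_force: 79.9
time_s: 25.92
tool_pos: [0.5318, -0.0224, 0.1475]
tcp_rot: [3.141, 0.0, 2.62]
contact_force: [0.1, 1.1, 3.0]
opening: 0.0272
gripper_force: 79.9
the job is handed in; nothing more can be done
None
```

I drew the grey meter along the seam from front to back at about 3.6 cm/s, then held it upright on the tape cross for 5 s with the spring near mid-travel, and handed the job in at about 26 s, still holding it there; no verdict came back.

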